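# Fit one more carton into the row

## Task

Three small kraft boxes stand spread out in the wooden three-sided guide, with no gap wide enough for a fourth. Nudge them along to make room and slide the box waiting in front into the row, so that all four stand upright side by side, square to the guide, their backs at its rear wall. Do not knock any box over, and leave the black-capped marker and the little bear figure beside the work where they are.

Things in the scene. Friction and masses are not known exactly. Their poses are not given: they have to be found in the camera images.
- guide: Fixed three-sided guide of pale wood, without a floor: rear wall and two end cheeks, all 8 mm thick and 26 mm high; open at the front (its -x side). Interior 212 mm along its y and 38 mm along its x. Origin on the bench at the middle of the interior: rear wall's inner face at x = +19 mm, cheeks' inner faces at y = +-106 mm, cheeks' front ends at x = -19 mm. Its yaw varies.
- box_left: Small closed kraft box, 34 mm (x) x 46 mm (y) x 56 mm high, 40 to 85 g, loose, standing in the guide near its +y cheek. Origin at the centre of its underside. It slides easily when pushed low down. It never starts turned by more than 0.03 rad to the guide.
- box_middle: Same kind of box, standing in the guide between the other two; the two gaps beside it are each 25 to 44 mm wide, the wider at least 33 mm; neither takes a 46 mm box. Origin at the centre of its underside.
- box_right: Same kind of box, standing in the guide near its -y cheek. Origin at the centre of its underside.
- new_box: Same kind of box (34 mm along x, 46 mm along y, 56 mm high), standing on the bench 85 to 105 mm in front of the guide's origin, up to 85 mm to either side of it and turned up to 0.3 rad to it. Origin at the centre of its underside.
- marker: Bystander: black-capped white felt marker, 128 x 13 x 15 mm, lying on the bench to the right. Origin at the centre of its underside, x along the barrel.
- figure: Bystander: tan moulded bear figure, 38 x 48 x 59 mm, standing on the bench to the left. Origin at the centre of its underside.

How it is judged:
By the outcome, as a careful person would: the job done as asked, in the order asked, and still so for the second after the job is handed in, with the robot touching nothing.
It also fails if it takes over 59 s, if anything falls off the work surface, if the arm or the gripper's body presses on something with over 40 N, if the wrist force passes 120 N, or if a joint passes its speed limit or range.

## Robot

A 7-joint arm with a two-finger parallel gripper is mounted at the origin on the work surface; the furniture and walls round the work are solid. World frame = base frame: x ahead of the robot, y to its left, z up, the work surface at z = 0. Lengths are in m, angles in degrees, forces in N, time in s.
With the tool pointing down it reaches from about 0.425 to 0.875 m from the base axis. Payload 4.7 kg.
Tool frame: the origin (TCP) lies between the finger pads; the fingertips stand env.tip_reach ahead of it and the grasp point (between the pads) lies 2 mm behind it (env.tip_reach is the distance from the TCP to the fingertips, in m); z points along the fingers, y is the line along which they close (so a half turn about z gives the same grasp; the last joint's range is limited). The gripper opens to 87 mm and grips with 3 to 60 N. Pads are 19 mm wide; open, the fingers measure 117 mm over their backs; the gripper's body (75 mm by 190 mm) begins 51 mm behind the grasp point.
Start: joints at [69.907, 18.392, -4.016, 83.108, 1.295, 78.541, -3.26], TCP at [0.232, -0.607, 0.24] pointing down, gripper open.
Joint ranges: [-163.93, 163.93], [-17.29, 119.83], [-79.2, 71.16], [3.27, 140.29], [-89.18, 269.18], [5.43, 117.66], [-154.24, 154.24]. Speed limits (degrees/s): [147.25, 147.25, 180, 180, 180, 180, 180].

## Interface

Orientations are given as [roll, pitch, yaw] about the fixed x, y, z axes, in that order (R = Rz(yaw) Ry(pitch) Rx(roll)).
In Python, from cell import env, camrig gives the robot as it stands (env), with the cameras (camrig).
- The arm moves only by the shell command python3 steer.py 'ROWS' [FORCE]. ROWS is rows parted by semicolons, their numbers by spaces, 1 to 8 of them, each of 5 numbers: dx, dy, dz in m, then a turn about the tool's z in degrees, then the finger opening in m; each row is the pose to reach, as a shift and turn from the pose commanded when the command began, along the tool's axes at that moment; what a row does not reach only later rows make up. A row lasts 1/12 s, in which the tool goes at most 0.0417 m and 7.16 degrees, less where a joint would pass 70% of its speed; a pose out of reach is approached as far as the arm can. The fingers move at their own pace and stop on an object; FORCE is the grip in N (left out, the last holds). Time passes only in rows, so rows that do not move let the fingers close. It prints the time, the measured TCP pose, the force, the opening and the grip force at its end.
- env.get_obs(): the state, without advancing time (a new reading comes with each control period).
- camrig.read_camera(name): name is "scene" or "top" or "wrist"; returns a dict with "color" (480x640x3 uint8, blue, green, red), "fx", "fy", "cx", "cy" (pixels), "dist" ([k1, k2, p1, p2, k3] as OpenCV has them; the pictures are not rectified), "world_from_camera" (4x4, takes a point from camera to world coordinates). Camera axes: x right, y down, z forward; pixel columns grow to the right and rows downward; lengths in m; the calibration is good to about 2 mm. A picture is of the moment at which its call begins. There is no depth.
- env.sign_off(): hands the job in; it is judged then, once.
The state is a dict: "time_s": time; "qpos": joint angles; "joint_velocities": joint speeds; "effort": joint torques, N m; "tool_pos": TCP position; "tool_rot": TCP orientation; "force": force on the tool from outside, world axes, zero at the start; "wrist_torque": the same for the moment, N m; "grip_width": finger opening in m; "grasp_force": force on a finger pad.
Only numpy, scipy, OpenCV 4.12 (cv2) and the standard library are available. Lean on these libraries where they do the work, as an engineer would, in place of code of your own. Each camera call takes 0.05 s, during which the arm holds its last target. There are 200 camera calls.

## Working session

There is one attempt and no reset: what is moved stays moved. The work goes in short steps, Python scripts to look and compute and a shell command to move; the robot and the scene stay as the last step left them, time stands still between calls to the robot, and variables do not carry over. Pictures are saved under pics/ and viewed, at most 11 in all, crops included, and the job is handed in when it is done.

```bash
ls; mkdir -p pics; python3 - <<'E'
from cell import env, camrig
import cv2,numpy as np
for n in ["scene","top"]:
    c=camrig.read_camera(n); cv2.imwrite(f"pics/{n}0.png",c["color"]); print(n,c["fx"],c["fy"],c["cx"],c["cy"],c["dist"]); print(np.round(c["world_from_camera"],4))
print(env.tip_reach, env.get_obs())
E
```

```text
cell.py
pics
steer.py
scene 458.2755593636341 458.2755593636341 318.7256911140782 235.13520171804493 [-0.03381926  0.          0.          0.          0.        ]
[[ 0.8534 -0.3117  0.4179  0.1698]
 [-0.5213 -0.4968  0.6939 -0.4423]
 [-0.0086 -0.8099 -0.5864  0.528 ]
 [ 0.      0.      0.      1.    ]]
top 468.9247826176945 468.9247826176945 326.7056178914528 243.3520833222864 [-0.1216642  0.         0.         0.         0.       ]
[[ 0.0299 -0.9837  0.1774  0.3547]
 [-0.9993 -0.0336 -0.0177  0.1399]
 [ 0.0234 -0.1768 -0.984   0.9449]
 [ 0.      0.      0.      1.    ]]
0.017 {'time_s': 0.1, 'qpos': array([69.90619774, 18.43507246, -4.01549345, 83.16942995,  1.29365857,
       78.54085164, -3.25911025]), 'joint_velocities': array([-0.02078013, -0.13472908, -0.01637444, -0.18552265,  0.02613615,
       -0.02368308,  0.01844727]), 'effort': array([-1.14880149e-04, -4.92574453e+01, -4.05749604e-01, -3.13399172e+01,
       -6.42355392e-02,  3.94365995e-02,  8.11435962e-05]), 'tool_pos': array([ 0.23168866, -0.60679335,  0.2385546 ]), 'tool_rot': array([-1.79899805e+02,  4.23533111e-03,  2.09040202e+01]), 'force': array([-0.07326032, -1.26489054, -0.21845233]), 'wrist_torque': array([-0.03703912,  0.01428762, -0.04800923]), 'grasp_force': 0.0, 'grip_width': 0.08693478678666205}
```

View pics/scene0.png

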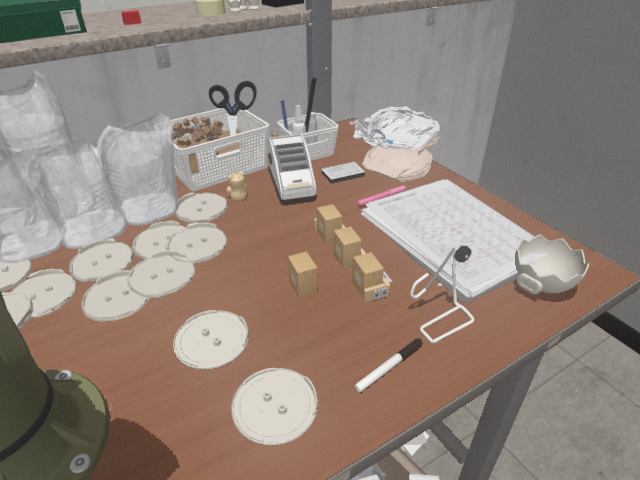

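View pics/top0.png

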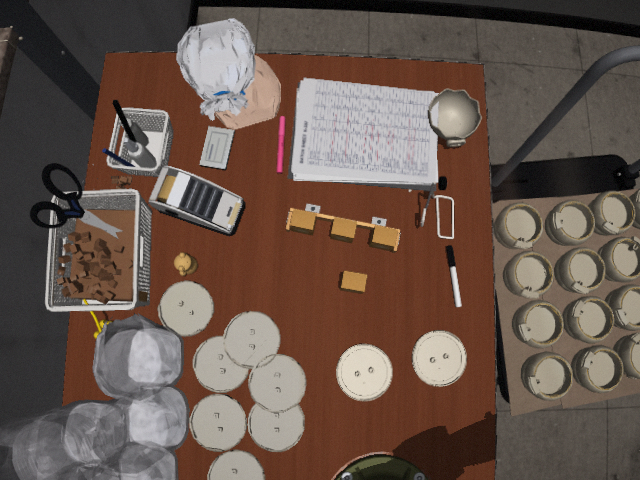

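The scene view shows three boxes in the guide, at about (329,222), (347,245) and (368,276), with the new box in front at (303,272). In the top view they are at (302,222), (344,230), (385,238) and (353,282). The bear is at (185,263) and the marker at (454,275).

```bash
cat > h.py <<'E'
import cv2,numpy as np
from cell import env, camrig
def ray(c,uv,z):
    K=np.array([[c["fx"],0,c["cx"]],[0,c["fy"],c["cy"]],[0,0,1]])
    p=cv2.undistortPoints(np.float64(uv).reshape(-1,1,2),K,np.array(c["dist"]),None,None,None) if 0 else cv2.undistortPoints(np.float64(uv).reshape(-1,1,2),K,np.array(c["dist"]))
    d=np.c_[p[:,0],np.ones(len(p))]; T=np.array(c["world_from_camera"])
    d=d@T[:3,:3].T; o=T[:3,3]
    return (o+d*((z-o[2])/d[:,2])[:,None])[:,:2]
def topdown(c,z,x0,x1,y0,y1,s=2000):
    """rectify plane z: image rows = -x, cols = -y, s px/m"""
    K=np.array([[c["fx"],0,c["cx"]],[0,c["fy"],c["cy"]],[0,0,1]])
    h,w=int((x1-x0)*s),int((y1-y0)*s)
    r,q=np.mgrid[0:h,0:w]
    P=np.stack([x1-r/s,y1-q/s,np.full(r.shape,z)],-1).reshape(-1,3)
    T=np.linalg.inv(np.array(c["world_from_camera"]))
    uv,_=cv2.projectPoints(P,cv2.Rodrigues(T[:3,:3])[0],T[:3,3],K,np.array(c["dist"]))
    m=uv.reshape(h,w,2).astype(np.float32)
    return cv2.remap(c["color"],m[...,0],m[...,1],cv2.INTER_CUBIC)
E
python3 - <<'E'
from h import *
c=camrig.read_camera("top")
for uv in [(302,222),(344,230),(385,238),(353,282)]: print(ray(c,[uv],.056).round(3))
im=c["color"][195:305,275:411]; 
cv2.imwrite("pics/crop1.png",cv2.resize(im,None,fx=5.4,fy=5.4,interpolation=cv2.INTER_CUBIC))
hsv=cv2.cvtColor(c["color"],cv2.COLOR_BGR2HSV)
for uv in [(302,220),(344,228),(385,236),(353,280),(320,219),(360,250),(353,290)]: print(uv,hsv[uv[1],uv[0]])
E
```

```text
[[0.555 0.173]]
[[0.542 0.091]]
[[0.529 0.011]]
[[0.442 0.072]]
(302, 220) [ 17 153 187]
(344, 228) [ 17 157 184]
(385, 236) [ 17 152 185]
(353, 280) [ 17 149 185]
(320, 219) [ 14 136  79]
(360, 250) [  9 173 103]
(353, 290) [ 18 135  66]
```

View pics/crop1.png

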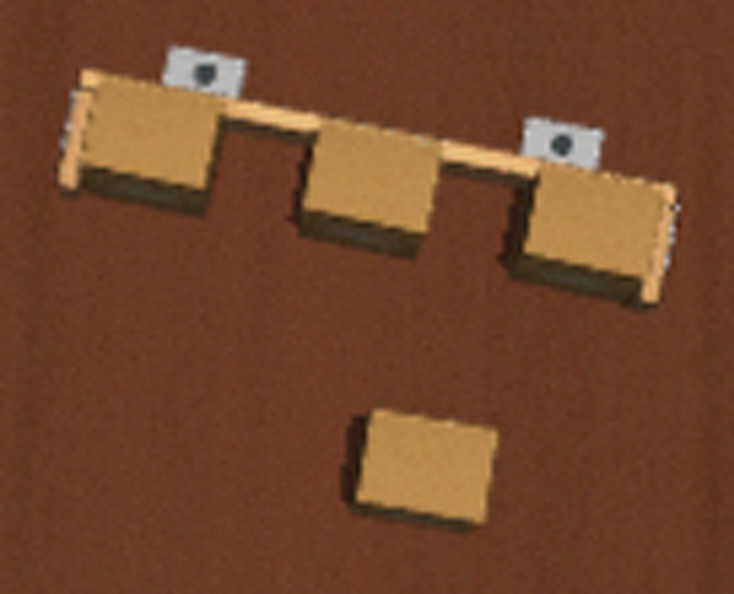

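The close crop shows three boxes whose tops centre near crop (150,130), (372,178) and (597,223), and the guide's rear wall running from (85,75) to (670,185). The new box is at (427,465), nearly square to the guide.

```bash
cat >> h.py <<'E'
def boxes(c,n=4):
    s=2000;x1,y1=.62,.26
    im=topdown(c,.056,.36,x1,-.08,y1,s)
    hsv=cv2.cvtColor(im,cv2.COLOR_BGR2HSV)
    m=cv2.inRange(hsv,(14,110,140),(22,255,212))
    m=cv2.morphologyEx(m,cv2.MORPH_OPEN,np.ones((31,31),np.uint8))
    k,_=cv2.findContours(m,0,2); out=[]
    for q in k:
        if cv2.contourArea(q)<2000: continue
        (u,v),(w,h),a=cv2.minAreaRect(q)
        if w<h: w,h,a=h,w,a-90
        a=(a+90)%180-90
        out.append((x1-v/s,y1-u/s,-a,w/s*1e3,h/s*1e3))
    return sorted(out,key=lambda t:-t[1]),m,im
def guide(c):
    s=2000;x1,y1=.64,.26
    im=topdown(c,.026,.44,x1,-.08,y1,s); hsv=cv2.cvtColor(im,cv2.COLOR_BGR2HSV)
    return im,cv2.inRange(hsv,(10,80,213),(25,200,255))
E
python3 - <<'E'
from h import *
c=camrig.read_camera("top")
b,m,im=boxes(c)
for t in b: print(np.round(t,4))
g,gm=guide(c)
out=np.hstack([np.vstack([im,cv2.cvtColor(m,8)]),]) 
out=np.vstack([cv2.resize(g,(680,400)),cv2.cvtColor(gm,8)])
cv2.imwrite("pics/g.png",cv2.resize(out,(510,600)))
T=np.array(c["world_from_camera"])
# guide corners clicked on crop1 (wall top height): outer rear-left, rear-right, cheek front ends outer
P=np.array([(83,70),(676,186),(62,188),(652,302)])/5.4+[275,195]-.4
print(ray(c,P,.026).round(4))
w=camrig.read_camera("scene"); hs=cv2.cvtColor(w["color"],cv2.COLOR_BGR2HSV)
cv2.imwrite("pics/sc1.png",cv2.resize(w["color"][195:310,270:400],None,fx=5,fy=5,interpolation=2))
E
```

```text
[ 0.5623  0.1725 -4.7636 45.3844 34.8376]
[  0.5487   0.0916 -10.008   45.5028  34.6412]
[ 0.4448  0.07   -7.4314 45.0316 33.4126]
[ 5.34800e-01  1.06000e-02 -8.13010e+00  4.72347e+01  3.47189e+01]
[[ 0.5913  0.1997]
 [ 0.5547 -0.0231]
 [ 0.546   0.2054]
 [ 0.5105 -0.0142]]
```

View pics/g.png

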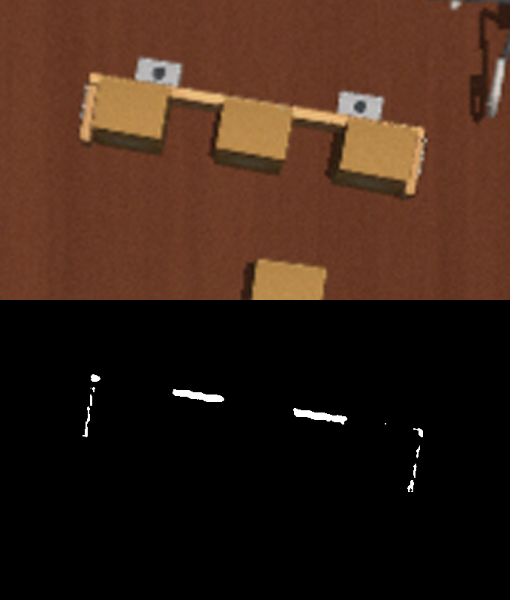

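The rectified view shows the rear wall visible between the boxes at (198,397) and (320,416), and the cheeks at (88,410) and (415,460). From these the guide's yaw is about -9.4° and its origin is near (0.5465, 0.0926). I'll push the middle box towards +y with closed fingers from the right gap. Then I'll grip and align the new box and push it in.

```bash
cat >> h.py <<'E'
GY=-9.4; GO=np.array([.5465,.0926])
def g2w(x,y):
    a=np.radians(GY); return GO+[x*np.cos(a)-y*np.sin(a),x*np.sin(a)+y*np.cos(a)]
def w2g(p):
    a=np.radians(GY); d=np.array(p)[:2]-GO; return np.array([d[0]*np.cos(a)+d[1]*np.sin(a),-d[0]*np.sin(a)+d[1]*np.cos(a)])
def plan(gx,gy,tipz,yaw):
    o=env.get_obs(); R=cv2.Rodrigues(np.zeros(3))[0]
    from scipy.spatial.transform import Rotation as S
    r=S.from_euler('xyz',o["tool_rot"],degrees=True)
    t=np.r_[g2w(gx,gy),tipz+env.tip_reach]
    d=r.inv().apply(t-o["tool_pos"]); turn=-((yaw-o["tool_rot"][2]+180)%360-180)
    print("now g",w2g(o["tool_pos"]).round(4),"tipz",round(o["tool_pos"][2]-env.tip_reach,4),"rot",o["tool_rot"].round(2),"F",o["force"].round(1),"t",o["time_s"])
    print("shift",d.round(4),"turn",round(turn,1),"rows",int(np.ceil(max(np.linalg.norm(d)/.0417,abs(turn)/7.16))))
E
python3 - <<'E'
from h import *
c=camrig.read_camera("top"); g,m=guide(c)
n,l,st,ce=cv2.connectedComponentsWithStats(m)
ys,xs=np.nonzero(m)
big=[i for i in range(1,n) if st[i,4]>300]; print([(st[i,4],ce[i]) for i in big])
pts=np.vstack([np.argwhere(l==i)[:,::-1] for i in big]).astype(np.float32)
vx,vy,x0,y0=cv2.fitLine(pts,2,0,.01,.01).ravel(); print("yaw",-np.degrees(np.arctan2(vy,vx)))
print("wall top mid in guide frame (expect 23)",[w2g((.64-q[1]/2000,.26-q[0]/2000)).round(4) for q in ce[big]])
for t in boxes(c)[0]: print(w2g(t[:2]).round(4),t[2]-GY)
plan(-.002,-.0418,.15,80.6)
E
```

```text
[(np.int32(619), array([264.29886914, 127.46365105])), (np.int32(673), array([425.95988113, 154.31352155]))]
yaw -9.396678
wall top mid in guide frame (expect 23) [array([0.0236, 0.0396]), array([ 0.0236, -0.0423])]
[0.0024 0.0821] 9.4
[ 0.0023 -0.0005] -0.06232223510742152
[-0.0966 -0.0389] 1.9685920715332035
[ 0.0019 -0.0828] 1.269897842407227
now g [-0.1962 -0.7417] tipz 0.2222 rot [-179.97    0.     20.9 ] F [0.7 0.7 0.8] t 0.3
shift [ 0.5208 -0.5062  0.0725] turn -59.7 rows 18
```

```bash
python3 steer.py '0.52 -0.506 0 -59 0.0; 0.52 -0.506 0 -59 0.0; 0.52 -0.506 0 -59 0.0; 0.52 -0.506 0 -59 0.0; 0.52 -0.506 0 -59 0.0; 0.52 -0.506 0 -59 0.0; 0.52 -0.506 0 -59 0.0; 0.52 -0.506 0 -59 0.0' 30; python3 -c "
from h import *
plan(-.002,-.0418,.15,80.6)"
```

```text
time_s: 0.97
tool_pos: [0.3725, -0.3029, 0.2397]
tool_rot: [180.0, 0.0, 78.5]
force: [1.9, -0.1, -0.6]
grip_width: 0.0412
grasp_force: 0.0
now g [-0.107  -0.4186] tipz 0.2227 rot [1.7998e+02 4.0000e-02 7.8540e+01] F [ 1.9 -0.1 -0.6] t 0.9667
shift [0.3804 0.0914 0.0725] turn -2.1 rows 10
```

```bash
python3 steer.py '0.38 0.091 0 -2 0.0; 0.38 0.091 0 -2 0.0; 0.38 0.091 0 -2 0.0; 0.38 0.091 0 -2 0.0; 0.38 0.091 0 -2 0.0; 0.38 0.091 0 -2 0.0; 0.38 0.091 0 -2 0.0; 0.38 0.091 0 -2 0.0'; python3 -c "
from h import *
plan(-.002,-.0418,.09,80.6)"
```

```text
time_s: 1.63
tool_pos: [0.5149, -0.0016, 0.24]
tool_rot: [179.9, 0.0, 80.2]
force: [1.7, 0.1, 0.3]
grip_width: 0.0011
grasp_force: 0.0
now g [-0.0158 -0.0981] tipz 0.223 rot [1.7993e+02 4.0000e-02 8.0170e+01] F [1.7 0.1 0.3] t 1.6333
shift [0.0565 0.0132 0.1329] turn -0.4 rows 4
```

```bash
python3 steer.py '0.056 0.013 0 -0.4 0.0; 0.056 0.013 0.1 -0.4 0.0; 0.056 0.013 0.1 -0.4 0.0; 0.056 0.013 0.1 -0.4 0.0; 0.056 0.013 0.1 -0.4 0.0; 0.056 0.013 0.1 -0.4 0.0'; python3 - <<'E'
from h import *
plan(-.002,-.0418,.008,80.6)
c=camrig.read_camera("wrist"); cv2.imwrite("pics/w1.png",c["color"])
E
```

```text
time_s: 2.13
tool_pos: [0.5363, 0.0496, 0.1391]
tool_rot: [-179.9, -0.0, 80.6]
force: [0.1, 0.3, 0.7]
grip_width: 0.0005
grasp_force: 0.0
now g [-0.0031 -0.0441] tipz 0.1221 rot [-179.89   -0.     80.63] F [0.1 0.3 0.7] t 2.1333
shift [0.0023 0.0013 0.1141] turn 0.0 rows 3
```

View pics/w1.png

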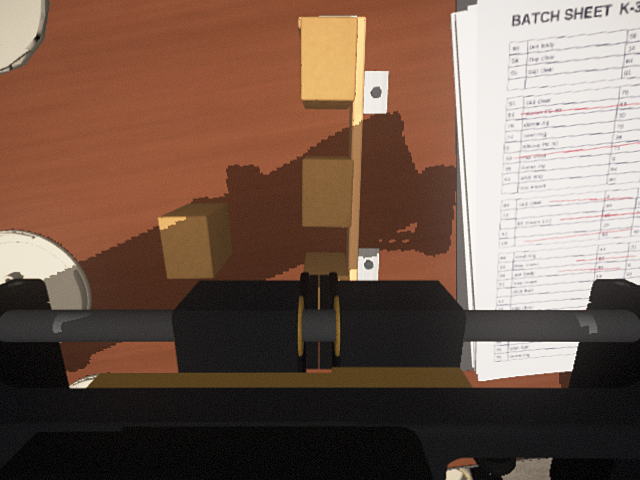

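The wrist view shows the guide running vertically, with the left box at (328,60), the middle box at (328,190) and the right box partly hidden at (327,265). The finger tips are at (318,290). I'll check the projection before descending.

```bash
python3 - <<'E'
from h import *
c=camrig.read_camera("wrist")
for uv in [(302,158),(352,158),(302,198),(352,198)]: print("mid top corner?",w2g(ray(c,[uv],.056)[0]).round(4))
for uv in [(306,253),(349,253)]: print("right box?",w2g(ray(c,[uv],.056)[0]).round(4))
K=np.array([[c["fx"],0,c["cx"]],[0,c["fy"],c["cy"]],[0,0,1]]);T=np.linalg.inv(c["world_from_camera"])
def pr(gx,gy,z): return cv2.projectPoints(np.r_[g2w(gx,gy),z].reshape(1,1,3),cv2.Rodrigues(T[:3,:3])[0],T[:3,3],K,np.array(c["dist"]))[0].ravel().round(0)
for y in (.082,-.0005,-.083): print(y,[pr(.002-dx,y+dy,z) for z,dx,dy in ((.056,-.017,.023),(.056,.017,.023),(.056,.017,-.023),(0,.017,-.023))])
print("tip",pr(-.002,-.0418,.122))
E
```

```text
mid top corner? [-0.013   0.0218]
mid top corner? [0.0197 0.0218]
mid top corner? [-0.0133 -0.0045]
mid top corner? [ 0.0204 -0.0045]
right box? [-0.011  -0.0434]
right box? [ 0.0193 -0.0434]
0.082 [array([355.,  12.]), array([297.,  12.]), array([298.,  97.]), array([302., 106.])]
-0.0005 [array([351., 157.]), array([299., 157.]), array([300., 225.]), array([303., 210.])]
-0.083 [array([348., 275.]), array([301., 275.]), array([301., 332.]), array([304., 299.])]
tip [319. 289.]
```

The projection matches: the strip at row 253 is the right box's inner face. Descending into the gap.

```bash
python3 steer.py '0.001 0.001 0.04 0 0; 0.001 0.001 0.08 0 0; 0.001 0.001 0.113 0 0; 0.001 0.001 0.113 0 0; 0.001 0.001 0.113 0 0; 0.001 0.001 0.113 0 0'; python3 -c "
from h import *
plan(-.002,.005-.0095-.0025,.008,80.6)"
```

```text
time_s: 2.73
tool_pos: [0.5403, 0.0504, 0.0295]
tool_rot: [179.7, -0.0, 80.6]
force: [0.4, -0.2, 0.9]
grip_width: 0.0003
grasp_force: 0.0
now g [ 0.0008 -0.0426] tipz 0.0125 rot [ 1.7974e+02 -4.0000e-02  8.0560e+01] F [ 0.4 -0.2  0.9] t 2.7333
shift [ 0.0356 -0.0028  0.0045] turn -0.0 rows 1
```

```bash
python3 steer.py '0.006 -0.003 0.003 0 0; 0.012 -0.003 0.003 0 0; 0.018 -0.003 0.003 0 0; 0.024 -0.003 0.003 0 0; 0.029 -0.003 0.003 0 0; 0.034 -0.003 0.003 0 0; 0.039 -0.003 0.003 0 0; 0.039 -0.003 0.003 0 0'; python3 -c "
from h import *
plan(-.002,-.0418,.1,80.6)"
```

```text
time_s: 3.4
tool_pos: [0.5413, 0.0911, 0.0236]
tool_rot: [-180.0, -0.1, 80.7]
force: [0.1, -0.1, -0.6]
grip_width: 0.0007
grasp_force: 0.0
now g [-0.0048 -0.0024] tipz 0.0066 rot [-1.80e+02 -6.00e-02  8.07e+01] F [ 0.1 -0.1 -0.6] t 3.4
shift [-0.0394  0.0028 -0.0935] turn 0.1 rows 3
```

Backing off, rising clear, and opening.

```bash
python3 steer.py '-0.012 0 0 0 0; -0.012 0 -0.04 0 0; -0.012 0 -0.08 0 0; -0.012 -0.03 -0.12 0 0.087; -0.012 -0.06 -0.12 0 0.087; -0.012 -0.09 -0.12 0 0.087; -0.012 -0.1 -0.12 0 0.087; -0.012 -0.1 -0.12 0 0.087'; python3 - <<'E'
from h import *
plan(-.0966,-.0389,.1,170.6)
c=camrig.read_camera("top"); cv2.imwrite("pics/t2.png",cv2.resize(c["color"][180:310,260:420],None,fx=5/1.1,fy=5/1.1,interpolation=2))
for t in boxes(c)[0]: print(w2g(t[:2]).round(4),round(t[2]-GY,1),t[3:])
E
```

```text
time_s: 4.07
tool_pos: [0.4384, 0.0927, 0.1434]
tool_rot: [180.0, 0.2, 80.6]
force: [1.4, 0.1, 0.3]
grip_width: 0.0259
grasp_force: 0.0
now g [-0.1067 -0.0175] tipz 0.1264 rot [179.99   0.21  80.59] F [1.4 0.1 0.3] t 4.0667
shift [-0.0213  0.0101  0.0265] turn -90.0 rows 13
[0.002  0.0859] 9.4 (38.0, 35.0)
```

View pics/t2.png

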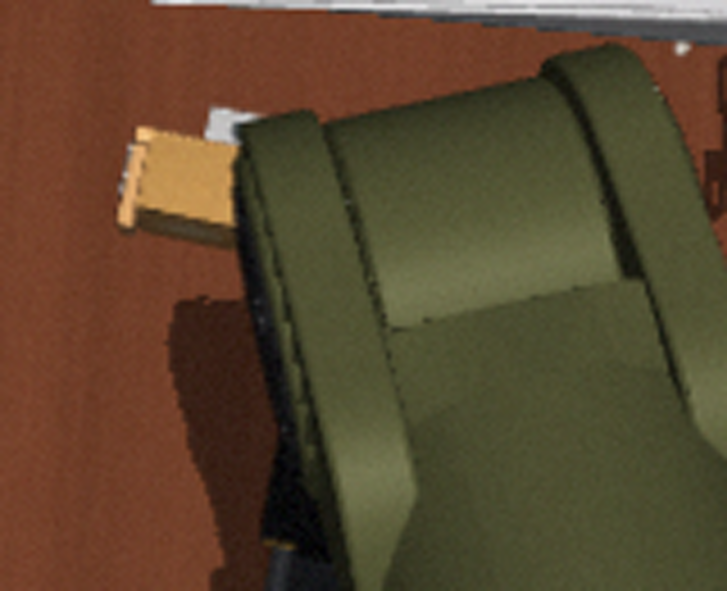

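The arm hides the work from the top camera; only the left box shows, at (185,185), and it hasn't been disturbed. Next is the half-turn above the new box.

```bash
python3 steer.py '-0.021 0.01 0 -90 0.087; -0.021 0.01 0 -90 0.087; -0.021 0.01 0 -90 0.087; -0.021 0.01 0 -90 0.087; -0.021 0.01 0 -90 0.087; -0.021 0.01 0 -90 0.087; -0.021 0.01 0 -90 0.087; -0.021 0.01 0 -90 0.087'; python3 - <<'E'
from h import *
plan(-.0966,-.0389,.1,170.6); print(env.get_obs()["qpos"].round(0))
c=camrig.read_camera("scene");cv2.imwrite("pics/s2.png",cv2.resize(c["color"][180:320,250:430],None,fx=4,fy=4,interpolation=2))
E
```

```text
time_s: 4.78
tool_pos: [0.4482, 0.0706, 0.1433]
tool_rot: [180.0, -0.0, 138.2]
force: [0.1, 0.1, 0.6]
grip_width: 0.0823
grasp_force: 0.0
now g [-0.0933 -0.0378] tipz 0.1263 rot [ 1.7996e+02 -4.0000e-02  1.3817e+02] F [0.1 0.1 0.6] t 4.7833
shift [ 0.0021 -0.0027  0.0263] turn -32.4 rows 5
[ 34.   0. -46. 115.   0.  64.  36.]
```

View pics/s2.png

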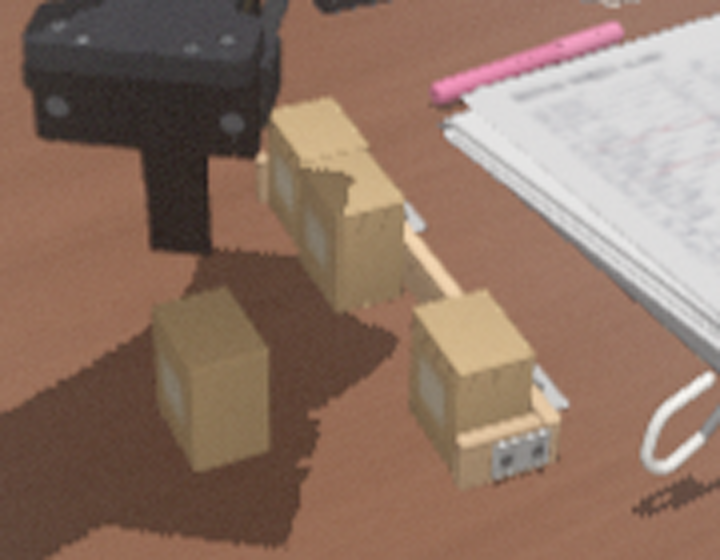

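The scene view shows the middle box upright at (350,230), close to the left box at (320,130), with a wide gap before the right box at (475,390). The new box at (210,380) hasn't moved.

```bash
python3 steer.py '0.002 -0.003 0 -32.4 0.087; 0.002 -0.003 0 -32.4 0.087; 0.002 -0.003 0 -32.4 0.087; 0.002 -0.003 0 -32.4 0.087; 0.002 -0.003 0 -32.4 0.087; 0.002 -0.003 0.02 -32.4 0.087; 0.002 -0.003 0.02 -32.4 0.087'; python3 -c "
from h import *
plan(-.0966,-.0389,.01,170.6)"
```

```text
time_s: 5.42
tool_pos: [0.4427, 0.0696, 0.1212]
tool_rot: [180.0, -0.2, 170.1]
force: [-1.4, -0.1, -0.5]
grip_width: 0.0871
grasp_force: 0.0
now g [-0.0987 -0.0396] tipz 0.1042 rot [179.99  -0.23 170.09] F [-1.4 -0.1 -0.5] t 5.4167
shift [-0.0024  0.0007  0.0942] turn -0.5 rows 3
```

```bash
python3 steer.py '0 0 0.04 0 0.087; 0 0 0.08 0 0.087; 0 0 0.093 0 0.087; 0 0 0.093 0 0.087; 0 0 0.093 0 0.087' 10; python3 -c "
from h import *
plan(-.0966,-.0389,.01,170.6)"; python3 steer.py '0 0 0 0 0.03; 0 0 0 0 0.03; 0 0 0 0 0.03; 0 0 0 0 0.03; 0 0 0 0 0.03; 0 0 0 0 0.03; 0 0 0 0 0.03; 0 0 0 0 0.03' 10; python3 -c "
from h import *
plan(-.047,-.027,.01,170.6)"
```

```text
time_s: 5.83
tool_pos: [0.4436, 0.0706, 0.0304]
tool_rot: [180.0, -0.1, 170.2]
force: [1.0, -0.1, 1.0]
grip_width: 0.0868
grasp_force: 0.0
now g [-0.0979 -0.0385] tipz 0.0134 rot [ 1.7995e+02 -1.1000e-01  1.7020e+02] F [ 1.  -0.1  1. ] t 5.8333
shift [-0.0013 -0.0004  0.0034] turn -0.4 rows 1
time_s: 6.5
tool_pos: [0.4436, 0.0704, 0.0307]
tool_rot: [-180.0, 0.0, 170.3]
force: [-0.7, -1.1, 2.3]
grip_width: 0.0461
grasp_force: 10.0
now g [-0.0979 -0.0387] tipz 0.0137 rot [-179.97    0.    170.29] F [-0.7 -1.1  2.3] t 6.5
shift [-0.0508  0.012   0.0037] turn -0.3 rows 2
```

```bash
python3 steer.py '-0.012 0.003 0 -0.3 0.03; -0.024 0.006 0 -0.3 0.03; -0.036 0.009 0 -0.3 0.03; -0.048 0.012 0 -0.3 0.03; -0.052 0.012 0 -0.3 0.03; -0.052 0.012 0 -0.3 0.03; -0.052 0.012 0 -0.3 0.06; -0.052 0.012 0 -0.3 0.06'; python3 -c "
from h import *
plan(-.11,-.027,.01,170.6); print(env.get_obs()['grip_width'])"
```

```text
time_s: 7.17
tool_pos: [0.496, 0.0736, 0.0303]
tool_rot: [-180.0, -0.1, 170.6]
force: [-0.6, -0.5, 0.2]
grip_width: 0.0531
grasp_force: 0.0
now g [-0.0467 -0.027 ] tipz 0.0133 rot [-1.7997e+02 -5.0000e-02  1.7061e+02] F [-0.6 -0.5  0.2] t 7.1667
shift [ 0.0632 -0.      0.0034] turn 0.0 rows 2
0.05311531927669252
```

```bash
python3 steer.py '0 0 0 0 0.06; 0.03 0 0 0 0.06; 0.062 0 0.004 0 0.06; 0.062 0 0.004 0 0.012; 0.062 0 0.004 0 0.012; 0.062 0 0.004 0 0.012; 0.062 0 0.004 0 0.012; 0.062 0 0.004 0 0.012'; python3 - <<'E'
from h import *
plan(-.0155-.0095,-.027,.01,170.6)
c=camrig.read_camera("scene");cv2.imwrite("pics/s3.png",cv2.resize(c["color"][180:320,250:430],None,fx=4,fy=4,interpolation=2))
E
```

```text
time_s: 7.83
tool_pos: [0.4369, 0.0838, 0.0269]
tool_rot: [180.0, 0.1, 170.6]
force: [0.4, -0.6, 0.8]
grip_width: 0.0342
grasp_force: 0.0
now g [-0.1067 -0.0266] tipz 0.0099 rot [1.7996e+02 6.0000e-02 1.7056e+02] F [ 0.4 -0.6  0.8] t 7.8333
shift [-0.0817 -0.0003  0.    ] turn -0.0 rows 2
```

View pics/s3.png

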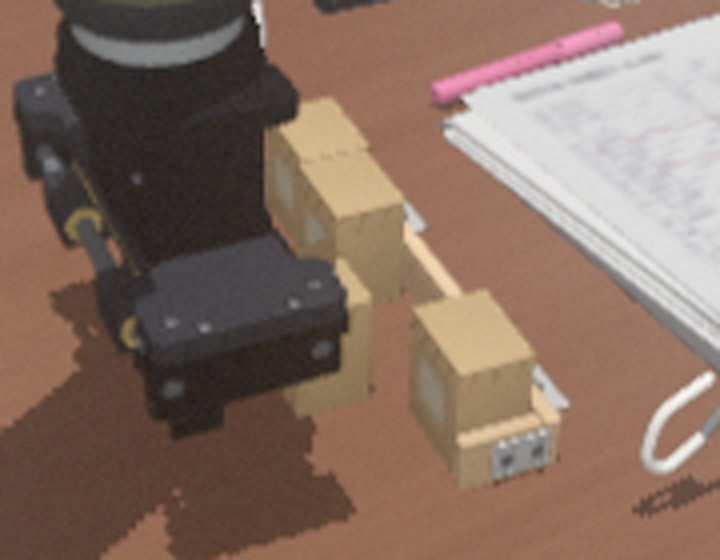

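The scene view shows the new box standing upright at (345,340), in line with the gap between the middle box (350,230) and the right box (475,390). Next I'll finish closing the fingers and start the push.

```bash
python3 steer.py '0 0 0 0 0.012; 0 0 0 0 0.012; 0 0 0 0 0.012; -0.015 0 0 0 0.012; -0.028 0 0 0 0.012; -0.035 0 0 0 0.012; -0.042 0 0 0 0.012; -0.05 0 0 0 0.012'; python3 - <<'E'
from h import *
plan(-.0155-.0095,-.027,.01,170.6)
E
```

```text
time_s: 8.55
tool_pos: [0.4849, 0.0757, 0.0263]
tool_rot: [-180.0, -0.1, 170.6]
force: [-0.6, 0.0, -0.1]
grip_width: 0.0118
grasp_force: 0.2
now g [-0.058  -0.0268] tipz 0.0093 rot [-1.7998e+02 -7.0000e-02  1.7061e+02] F [-0.6  0.  -0.1] t 8.55
shift [-0.033  -0.0002 -0.0008] turn 0.0 rows 1
```

```bash
python3 steer.py '-0.006 0 0 0 0.012; -0.012 0 0 0 0.012; -0.018 0 0 0 0.012; -0.024 0 0 0 0.012; -0.029 0 0 0 0.012; -0.031 0 0 0 0.012; -0.031 0 0 0 0.012'; python3 - <<'E'
from h import *
plan(-.0155-.0095,-.027,.01,170.6)
E
python3 steer.py '-0.001 0 0 0 0.012; -0.002 0 0 0 0.012; -0.002 0 0 0 0.012'; python3 - <<'E'
from h import *
plan(-.0155-.0095,-.027,.01,170.6)
E
```

```text
time_s: 9.13
tool_pos: [0.5162, 0.0705, 0.0266]
tool_rot: [180.0, 0.0, 170.6]
force: [-0.6, -0.3, -0.3]
grip_width: 0.0119
grasp_force: 0.0
now g [-0.0263 -0.0267] tipz 0.0096 rot [1.7998e+02 2.0000e-02 1.7058e+02] F [-0.6 -0.3 -0.3] t 9.1333
shift [-0.0013 -0.0003 -0.0004] turn -0.0 rows 1
time_s: 9.38
tool_pos: [0.5176, 0.0702, 0.0265]
tool_rot: [-180.0, 0.0, 170.6]
force: [0.3, -0.5, 0.6]
grip_width: 0.0121
grasp_force: 0.0
now g [-0.0249 -0.0268] tipz 0.0095 rot [-179.99    0.    170.6 ] F [ 0.3 -0.5  0.6] t 9.3833
shift [ 0.0001 -0.0002 -0.0005] turn 0.0 rows 1
```

```bash
python3 steer.py '-0.001 0 0 0 0.012; -0.001 0 0 0 0.012; -0.001 0 0 0 0.012'; python3 steer.py '-0.001 0 0 0 0.012; -0.001 0 0 0 0.012; -0.001 0 0 0 0.012'; python3 - <<'E'
from h import *
plan(-.0155-.0095,-.027,.01,170.6)
E
```

```text
time_s: 9.63
tool_pos: [0.5178, 0.0702, 0.0265]
tool_rot: [-180.0, -0.1, 170.6]
force: [-4.3, -0.4, 3.8]
grip_width: 0.012
grasp_force: 2.0
time_s: 9.88
tool_pos: [0.5178, 0.0702, 0.0262]
tool_rot: [-179.9, -0.2, 170.6]
force: [-6.9, 1.1, 5.1]
grip_width: 0.0118
grasp_force: 3.4
now g [-0.0247 -0.0268] tipz 0.0092 rot [-179.94   -0.2   170.62] F [-6.9  1.1  5.1] t 9.8833
shift [ 0.0003 -0.0002 -0.0008] turn 0.0 rows 1
```

The box is seated against the rear wall with about 7 N. Backing off, rising, and clearing the view.

```bash
python3 steer.py '0.01 0 0 0 0.012; 0.04 0 0 0 0.012; 0.06 0 -0.03 0 0.012; 0.06 0 -0.07 0 0.012; 0.06 0 -0.11 0 0.012; 0.06 0 -0.15 0 0.012; 0.06 -0.04 -0.18 0 0.012; 0.06 -0.08 -0.18 0 0.012'; python3 steer.py '0 -0.3 0 0 0.012; 0 -0.3 0 0 0.012; 0 -0.3 0 0 0.012; 0 -0.3 0 0 0.012; 0 -0.3 0 0 0.012; 0 -0.3 0 0 0.012; 0 -0.3 0 0 0.012; 0 -0.3 0 0 0.012'; python3 - <<'E'
from h import *
c=camrig.read_camera("top"); cv2.imwrite("pics/t3.png",cv2.resize(c["color"][195:305,275:411],None,fx=5.4,fy=5.4,interpolation=2))
for t in boxes(c)[0]: print(w2g(t[:2]).round(4),round(t[2]-GY,1),t[3:])
E
```

```text
time_s: 10.55
tool_pos: [0.4518, 0.0085, 0.2118]
tool_rot: [-180.0, 0.7, 171.0]
force: [1.6, -1.0, -0.2]
grip_width: 0.0118
grasp_force: 0.0
time_s: 11.22
tool_pos: [0.3961, -0.2978, 0.2058]
tool_rot: [-179.8, 0.0, 170.1]
force: [-0.3, -1.0, -1.4]
grip_width: 0.0119
grasp_force: 0.0
[0.0025 0.0816] 5.6 (46.663082122802734, 34.98899841308594)
[-0.0011  0.034 ] 0.9 (45.51579666137695, 34.48915481567383)
[ 0.0026 -0.0248] 9.4 (44.5, 34.0)
[ 0.002  -0.0824] 9.4 (45.0, 36.0)
```

View pics/t3.png

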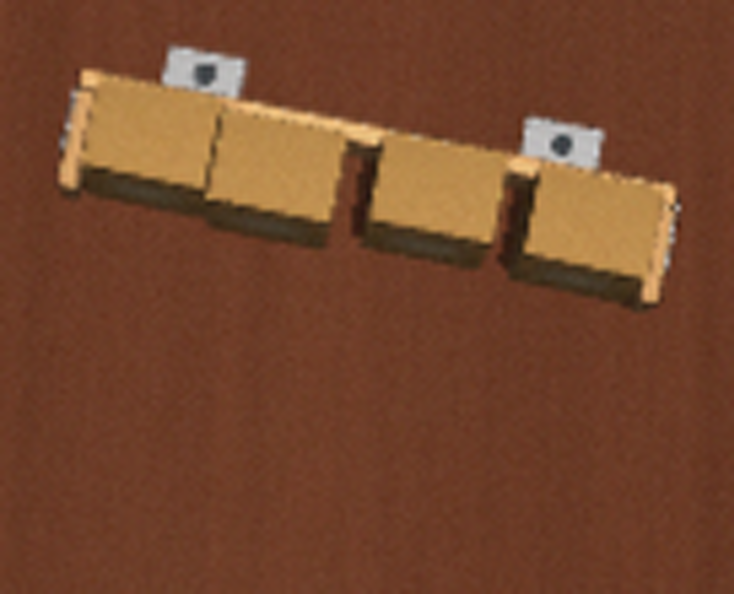

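All four boxes stand in the row, at about (150,130), (278,165), (440,195) and (597,223). The middle box at (278,165) sits about 3 mm off the rear wall, where a wall strip shows behind it. I'll push it back from the front.

```bash
python3 - <<'E'
from h import *
plan(-.075,.032,.12,170.6)
E
```

```text
now g [-0.0842 -0.4079] tipz 0.1886 rot [-1.7987e+02  4.0000e-02  1.7009e+02] F [-0.4 -0.6 -0.4] t 11.2667
shift [-0.0053  0.4402  0.0676] turn -0.5 rows 11
```

```bash
python3 steer.py '0 0.3 0 -0.5 0.012; 0 0.3 0 -0.5 0.012; 0 0.3 0 -0.5 0.012; 0 0.3 0 -0.5 0.012; 0 0.3 0 -0.5 0.012; 0 0.3 0 -0.5 0.012; 0 0.3 0 -0.5 0.012; 0 0.3 0 -0.5 0.012'; python3 steer.py '0 0.14 0 0 0.012; 0 0.14 0 0 0.012; 0 0.14 0 0 0.012; 0 0.14 0.03 0 0.012; 0 0.14 0.06 0 0.012; 0 0.14 0.06 0 0.012; 0 0.14 0.06 0 0.012';  python3 - <<'E'
from h import *
plan(-.075,.032,.01,170.6)
E
```

```text
time_s: 11.93
tool_pos: [0.4485, 0.015, 0.2065]
tool_rot: [179.9, 0.1, 171.7]
force: [0.4, 0.7, -0.3]
grip_width: 0.0117
grasp_force: 0.0
time_s: 12.52
tool_pos: [0.4683, 0.1445, 0.1451]
tool_rot: [-180.0, -0.2, 171.2]
force: [0.8, -1.3, 0.1]
grip_width: 0.0121
grasp_force: 0.0
now g [-0.0857  0.0384] tipz 0.1281 rot [-179.95   -0.18  171.19] F [ 0.8 -1.3  0.1] t 12.5167
shift [-0.011  -0.0064  0.118 ] turn 0.6 rows 3
```

```bash
python3 steer.py '0 -0.006 0.04 0.6 0.012; 0 -0.006 0.08 0.6 0.012; 0 -0.006 0.117 0.6 0.012; 0 -0.006 0.117 0.6 0.012; -0.02 -0.006 0.117 0.6 0.012; -0.035 -0.006 0.117 0.6 0.012; -0.045 -0.006 0.117 0.6 0.012; -0.05 -0.006 0.117 0.6 0.012'; python3 - <<'E'
from h import *
plan(-.0247,.032,.01,170.6)
E
```

```text
time_s: 13.18
tool_pos: [0.5217, 0.13, 0.032]
tool_rot: [179.9, 0.3, 170.4]
force: [0.2, -0.3, 0.4]
grip_width: 0.0121
grasp_force: 0.0
now g [-0.0306  0.0328] tipz 0.015 rot [179.94   0.26 170.36] F [ 0.2 -0.3  0.4] t 13.1833
shift [-0.0059 -0.0008  0.005 ] turn -0.2 rows 1
```

```bash
python3 steer.py '0 0 0.004 -0.2 0.012; -0.002 0 0.004 -0.2 0.012; -0.003 0 0.004 -0.2 0.012; -0.004 0 0.004 -0.2 0.012; -0.005 0 0.004 -0.2 0.012; -0.006 0 0.004 -0.2 0.012; -0.006 0 0.004 -0.2 0.012'; python3 - <<'E'
from h import *
plan(-.0247,.032,.01,170.6)
E
```

```text
time_s: 13.77
tool_pos: [0.5242, 0.1296, 0.025]
tool_rot: [-180.0, -0.0, 170.7]
force: [0.2, -0.7, 0.1]
grip_width: 0.0116
grasp_force: 0.0
now g [-0.0281  0.0329] tipz 0.008 rot [-1.7999e+02 -1.0000e-02  1.7070e+02] F [ 0.2 -0.7  0.1] t 13.7667
shift [-0.0034 -0.0009 -0.002 ] turn 0.1 rows 1
```

```bash
python3 steer.py '-0.001 0 -0.001 0 0.012; -0.002 0 -0.001 0 0.012; -0.003 0 -0.001 0 0.012; -0.0035 0 -0.001 0 0.012; -0.0035 0 -0.001 0 0.012'; python3 steer.py '-0.001 0 0 0 0.012; -0.001 0 0 0 0.012; -0.001 0 0 0 0.012';python3 - <<'E'
from h import *
plan(-.0247,.032,.01,170.6)
E
```

```text
time_s: 14.18
tool_pos: [0.5275, 0.1291, 0.0259]
tool_rot: [-180.0, -0.0, 170.7]
force: [-1.7, 0.4, 0.6]
grip_width: 0.0117
grasp_force: 0.6
time_s: 14.43
tool_pos: [0.5276, 0.1291, 0.0258]
tool_rot: [-180.0, -0.1, 170.7]
force: [-4.8, 0.4, 3.7]
grip_width: 0.0122
grasp_force: 2.6
now g [-0.0246  0.0329] tipz 0.0088 rot [-1.7996e+02 -1.2000e-01  1.7071e+02] F [-4.8  0.4  3.7] t 14.4333
shift [ 0.0001 -0.0009 -0.0012] turn 0.1 rows 1
```

```bash
python3 steer.py '0.01 0 0 0 0.012; 0.04 0 0 0 0.012; 0.05 0 -0.03 0 0.012; 0.05 0 -0.07 0 0.012; 0.05 0 -0.11 0 0.012; 0.05 0 -0.15 0 0.012; 0.05 -0.04 -0.18 0 0.012; 0.05 -0.08 -0.18 0 0.012'; python3 steer.py '0 -0.3 0 0 0.012; 0 -0.3 0 0 0.012; 0 -0.3 0 0 0.012; 0 -0.3 0 0 0.012; 0 -0.3 0 0 0.012; 0 -0.3 0 0 0.012; 0 -0.3 0 0 0.012; 0 -0.3 0 0 0.012'; python3 - <<'E'
from h import *
c=camrig.read_camera("top"); cv2.imwrite("pics/t4.png",cv2.resize(c["color"][195:305,275:411],None,fx=5.4,fy=5.4,interpolation=2))
s=2000;im=topdown(c,.056,.36,.62,-.08,.26,s); hsv=cv2.cvtColor(im,cv2.COLOR_BGR2HSV); v=hsv[...,2]
# front edge of each top: last bright pixel going forward from box centre
for y in (.0815,.034,-.0255,-.0825):
    f=[]
    for dy in np.arange(-.017,.0171,.001):
        xs=np.arange(0.005,-.03,-.00025)
        P=np.array([g2w(x,y+dy) for x in xs]); 
        val=cv2.remap(v,((.26-P[:,1])*s).astype(np.float32)[:,None],((.62-P[:,0])*s).astype(np.float32)[:,None],1).ravel().astype(float)
        k=np.argmax(val<135); f.append((dy,xs[k]))
    f=np.array(f); p=np.polyfit(f[:,0],f[:,1],1); print(y,"front x mm",round(p[1]*1e3,2),"tilt deg",round(np.degrees(-np.arctan(p[0])),2),"rms",round(1e3*np.std(f[:,1]-np.polyval(p,f[:,0])),2))
E
```

```text
time_s: 15.1
tool_pos: [0.4704, 0.0666, 0.2108]
tool_rot: [179.9, 0.7, 171.2]
force: [1.1, -1.1, -0.4]
grip_width: 0.0118
grasp_force: 0.0
time_s: 15.77
tool_pos: [0.416, -0.2409, 0.2052]
tool_rot: [-179.8, 0.0, 170.1]
force: [-0.7, -0.1, -0.8]
grip_width: 0.012
grasp_force: 0.0
0.0815 front x mm -14.79 tilt deg -0.91 rms 0.25
0.034 front x mm -13.99 tilt deg -0.8 rms 0.26
-0.0255 front x mm -14.13 tilt deg 0.18 rms 0.26
-0.0825 front x mm -15.66 tilt deg -0.58 rms 0.22
```

View pics/t4.png

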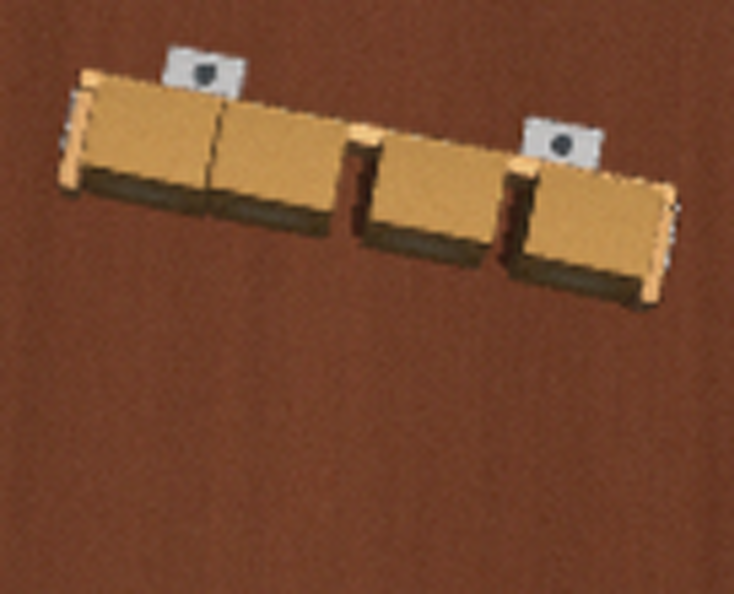

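All four are now flush along the wall, at (150,130), (280,165), (440,195) and (597,223), within about 1° of square. The right box's front is about 1.5 mm proud, so I'll give it a gentle seating push as well.

```bash
python3 steer.py '0 0.2 0 0 0.008; 0 0.2 0 0 0.008; 0 0.2 0 0 0.008; 0 0.2 0 0 0.008; 0 0.2 0 0 0.008; 0 0.2 0 0 0.008; 0 0.2 0 0 0.008; 0 0.2 0 0 0.008'; python3 - <<'E'
from h import *
plan(-.075,-.079,.10,170.6)
E
```

```text
time_s: 16.48
tool_pos: [0.4509, -0.0354, 0.2053]
tool_rot: [-179.9, 0.0, 170.8]
force: [-0.3, -1.2, 0.7]
grip_width: 0.0084
grasp_force: 0.0
now g [-0.0734 -0.1419] tipz 0.1883 rot [-1.7993e+02  3.0000e-02  1.7076e+02] F [-0.3 -1.2  0.7] t 16.4833
shift [0.0015 0.063  0.0883] turn 0.2 rows 3
```

```bash
python3 steer.py '0 0.04 0 0.2 0.008; 0 0.063 0.03 0.2 0.008; 0 0.063 0.07 0.2 0.008; 0 0.063 0.11 0.2 0.008; 0 0.063 0.15 0.2 0.008; 0 0.063 0.177 0.2 0.008; 0 0.063 0.177 0.2 0.008; 0 0.063 0.177 0.2 0.008'; python3 - <<'E'
from h import *
plan(-.028,-.079,.01,170.6)
E
```

```text
time_s: 17.15
tool_pos: [0.4601, 0.0259, 0.0275]
tool_rot: [180.0, -0.2, 170.4]
force: [-0.2, -0.1, 1.1]
grip_width: 0.0082
grasp_force: 0.0
now g [-0.0743 -0.0799] tipz 0.0105 rot [179.98  -0.21 170.41] F [-0.2 -0.1  1.1] t 17.15
shift [-0.0463  0.0011  0.0003] turn -0.2 rows 2
```

```bash
python3 steer.py '-0.02 0.001 0 0 0.008; -0.035 0.001 0 0 0.008; -0.043 0.001 0 0 0.008; -0.046 0.001 0 0 0.008; -0.048 0.001 0 0 0.008; -0.049 0.001 0 0 0.008; -0.049 0.001 0 0 0.008'; python3 steer.py '-0.001 0 0 0 0.008; -0.001 0 0 0 0.008; -0.001 0 0 0 0.008';python3 - <<'E'
from h import *
plan(-.0247,-.079,.01,170.6)
E
```

```text
time_s: 17.73
tool_pos: [0.5093, 0.0195, 0.0287]
tool_rot: [-180.0, -0.0, 170.5]
force: [-1.3, -0.0, 0.0]
grip_width: 0.008
grasp_force: 0.5
time_s: 17.98
tool_pos: [0.5093, 0.0195, 0.0282]
tool_rot: [-179.9, -0.1, 170.5]
force: [-4.8, 0.4, 3.5]
grip_width: 0.0079
grasp_force: 2.7
now g [-0.0248 -0.0782] tipz 0.0112 rot [-1.7994e+02 -1.4000e-01  1.7051e+02] F [-4.8  0.4  3.5] t 17.9833
shift [-0.0001 -0.0008  0.0012] turn -0.1 rows 1
```

```bash
python3 steer.py '0.01 0 0 0 0.008; 0.04 0 0 0 0.008; 0.05 0 -0.03 0 0.008; 0.05 0 -0.07 0 0.008; 0.05 0 -0.11 0 0.008; 0.05 0 -0.15 0 0.008; 0.05 -0.04 -0.18 0 0.008; 0.05 -0.08 -0.18 0 0.008'; python3 steer.py '0 -0.2 0 0 0.008; 0 -0.2 0 0 0.008; 0 -0.2 0 0 0.008; 0 -0.2 0 0 0.008; 0 -0.2 0 0 0.008; 0 -0.2 0 0 0.008; 0 -0.2 0 0 0.008; 0 -0.2 0 0 0.008'; python3 - <<'E'
from h import *
c=camrig.read_camera("scene"); cv2.imwrite("pics/s5.png",c["color"])
t=camrig.read_camera("top")
for b in boxes(t)[0]: print(w2g(b[:2]).round(4))
E
```

```text
time_s: 18.65
tool_pos: [0.4528, -0.0438, 0.2136]
tool_rot: [-179.9, 0.7, 171.0]
force: [1.9, -1.8, -0.5]
grip_width: 0.008
grasp_force: 0.0
time_s: 19.32
tool_pos: [0.4163, -0.2424, 0.2077]
tool_rot: [180.0, 0.0, 170.5]
force: [1.0, 0.5, -0.3]
grip_width: 0.008
grasp_force: 0.0
[0.0024 0.0816]
[0.0024 0.0345]
[ 0.0026 -0.0248]
[ 0.0027 -0.0825]
```

View pics/s5.png

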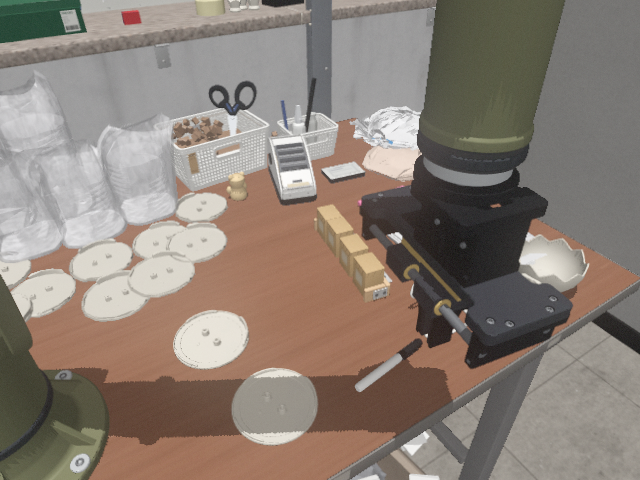

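The four boxes stand upright in a straight row from (330,222) to (368,276). The bear at (237,187) and the marker at (388,365) haven't moved, and the arm is clear.

```bash
python3 -c "
from cell import env, camrig
print(env.sign_off())"
```

```text
the job is handed in; nothing more can be done
None
```

The job is handed in at about 19 s: in the last pictures all four boxes stand upright, square to the guide and back against its rear wall, with gaps of about 1, 13 and 12 mm between them, and the marker and bear look unmoved.

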